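# Hold a wound coil under the sprung contacts of the test fixture

## Robot

A 6-joint arm with a two-finger parallel gripper is mounted at the origin on a cart in front of the work surface, level with it; the furniture and walls round the work are solid. World frame = base frame: x ahead of the robot, y to its left, z up, the work surface at z = 0. Lengths are in m, angles in rad, forces in N, time in s.
With the tool pointing down it reaches from about 0.275 to 1 m from the base axis. Payload 8.4 kg.
Tool frame: the origin (TCP) lies on the centre line of the jaws, within the pads' length; the fingertips stand 17 mm ahead of it and the grasp point (between the pads) lies 2 mm behind it (bot.tcp_to_tips is the z of the fingertips in the tool frame, in m); z points along the fingers, y is the line along which they close (so a half turn about z gives the same grasp; the last joint's range is limited). The gripper opens to 85 mm and grips with 20 to 120 N. Pads are 22 mm wide; open, the fingers measure 114 mm over their backs; the gripper's body (76 mm by 85 mm) begins 54 mm behind the grasp point. The pads swing forward as they close: fully open they stand 13 mm farther back than shut.
Start: joints at [1.23, 0.353, 1.633, -0, 1.155, -0.002], TCP at [0.208, 0.589, 0.22] pointing down, gripper open.
Joint ranges: [-2.63, 2.63], [-0.92, 2.1], [0.06, 2.66], [-1.3, 4.44], [0, 2.69], [-3.02, 3.02]. Speed limits (rad/s): [2.22, 2.22, 2.79, 3.14, 3.14, 3.14].

## Interface

Orientations are given as a unit quaternion [x, y, z, w].
In Python, from workcell import bot, hand, kinematics, get_obs, vision, hand_in gives the robot as it stands. The module is installed in compiled form; this text tells all that it offers. Calls block until the motion is done:
- bot.reach(position, orientation): joint-space move of the TCP to a pose.
- bot.servo_line(position, ori=None, velocity=0.15): straight line of the TCP; ori=None keeps the orientation; velocity is the mean speed in m/s.
- bot.goto_joints(angles): joint-space move.
- hand.move_gripper(opening, strength=None): finger opening in m; strength is the grip in N (None keeps the last); returns when the fingers have stopped.
- bot.dwell(seconds).
- kinematics.solve_ik(position, orientation): joint angles nearest the present ones, or None.
- get_obs(): the state.
- vision.read_camera(name): name is "scene" or "top" or "wrist"; returns a dict with "frame" (400x640x3 uint8, red, green, blue), "intrinsics" (3x3 intrinsics, pixels), "view" (4x4, takes a point from world to camera coordinates). Camera axes: x right, y down, z forward; pixel columns grow to the right and rows downward; lengths in m; the calibration is good to about 2 mm. A picture is of the moment at which its call begins. There is no depth.
A pose or a line that the arm cannot do raises bot.IKError and nothing moves.
- hand_in(): hands the job in; it is judged then, once.
The state is a dict: "time_s": time; "joint_pos": joint angles; "joint_vel": joint speeds; "joint_efforts": joint torques, N m; "position": TCP position; "orientation": TCP orientation; "wrist_force": force on the tool from outside, world axes, zero at the start; "ft_torque": the same for the moment, N m; "gripper_width": finger opening in m; "grip_force": force on a finger pad.
Only numpy, scipy, OpenCV 4.12 (cv2) and the standard library are available. Lean on these libraries where they do the work, as an engineer would, in place of code of your own. Each camera call takes 0.05 s, during which the arm holds its last target. There are 200 camera calls.

## Task

Set the copper-wound coil flat in the round nest of the coil test fixture and let go of it, then bring the fixture's sprung lever over by its T-bar and press it down until the lever is level, which pushes the two spring contact pins about half way in (5 of their 10 mm of stroke) against the coil; never drive the pins to their stop. The fixture only measures while the lever is held, so your program finishes with the robot still holding the lever steadily there; leave the other things on the bench where they are.

Things in the scene. Friction and masses are not known exactly. Their poses are not given: they have to be found in the camera images.
- coil_copper: The coil to test: a black bobbin (44 mm across the flanges, 24 mm high, about 50 g) wound full with bare copper wire. Origin at the centre of its underside, z up. It stands upright on the bench, and starts in one of three places at the right front, shared with the two empty bobbins. The drawer cabinet behind is 220 mm high and its top drawer stands out to x = 0.55 m: keep the hand clear of it.
- bobbin_a: Empty black bobbin, 44 mm across, 24 mm high, nothing wound on its thin waist; leave it. Origin at the centre of its underside.
- bobbin_b: A second empty black bobbin like bobbin_a; leave it.
- test_fixture: Coil test fixture, fixed: plate 200 x 104 mm (x -90 to 110), top at z = 12 mm, with a round black nest, pivot bracket and lever. Origin on the bench; x axis from the T-bar end to the pivot end (roughly to the robot's left), z up. In this frame, mm: nest centre x -10, y 0; pivot axis (along y) at x 90, z 75; two terminal posts 37 mm high at x 58, y +-41.
- nest (a point): Centre of the nest's floor, 16 mm above the bench. The coil fits with 1.3 mm clearance all round between two curved walls 7.5 mm high with chamfered mouths; the walls stand on the fixture's x sides and leave finger slots about 30 mm wide on its y sides. Seated, the coil's underside is 16 mm and its top 40 mm above the bench.
- t_bar (a point): Middle of the lever's T-bar: a black round bar 14 mm thick, 100 mm long along the fixture's y axis, 170 mm from the pivot axis. Lever (16 x 16 mm) and steel hub (21 mm thick, 18 mm wide) take up its middle; each side leaves 40 mm to grip. 242 mm above the bench with the lever open, 75 mm with it level. A pinched bar turns in the fingers and may creep 5 mm along them.
- lever (a joint): Lever angle q, rad: 0 at its open stop (leaning 10 degrees back past upright, clear of the nest), 1.75 level over the nest, own stop 1.82. A spring swings it open when let go. The T-bar is at x = 90 - 170 cos(1.75 - q), z = 75 + 170 sin(1.75 - q) mm in the fixture's frame. Holding it level takes about 3 N at the T-bar, 7 to 9 N with the pins on a coil.
- pins (a joint): Stroke (m) of the two brass spring pins under the lever, 100 mm from the pivot: 0 free, 0.010 at their stop; 1 N/mm plus 1.5 N preload. With the coil seated they touch it at lever angle 1.70, are 5 mm in with the lever level (T-bar axis 75 mm above the bench) and at their stop about 8 mm lower; 1 mm of stroke is 1.7 mm of T-bar travel.
- caliper: Vernier caliper, 200 x 54 x 8 mm, lying at the front edge to the left; leave it.
- screwdriver: Screwdriver, 174 mm long, lying between the fixture and the winding machine; leave it.
- test_transformer: Small open-frame transformer, 37 x 46 x 38 mm, standing to the right of the drawer cabinet; leave it.

How it is judged:
By the outcome, as a careful person would: the job done as asked, in the order asked, and still so for the second after the job is handed in, while the arm keeps its last pose, push and grip.
It also fails if it takes over 61 s, if anything falls off the work surface, if the arm or the gripper's body presses on something with over 40 N, if the wrist force passes 120 N, or if a joint passes its speed limit or range.

## Working session

There is one attempt and no reset: what is moved stays moved. The work goes in short steps, each a Python script; the robot and the scene stay as the last script left them, time stands still between calls to the robot, and variables do not carry over. Pictures are saved under pics/ and viewed, at most 10 in all, crops included, and the job is handed in when it is done.

```bash
mkdir -p pics
python3 - <<'E'
from workcell import *
import cv2,numpy as np
for n in("scene","top"):
    c=vision.read_camera(n); cv2.imwrite(f"pics/{n}0.png",c["frame"][:,:,::-1]); print(n,c["intrinsics"].tolist(),np.round(c["view"],4).tolist())
o=get_obs();print({k:np.round(v,3).tolist() for k,v in o.items()}, bot.tcp_to_tips)
E
```

```text
scene [[491.4859705004194, 0.0, 323.06028996683517], [0.0, 491.4859705004194, 196.5579818087416], [0.0, 0.0, 1.0]] [[0.9553, 0.2957, -0.0051, -0.4845], [0.2478, -0.8098, -0.5319, -0.0952], [-0.1614, 0.5068, -0.8468, 1.5435], [0.0, 0.0, 0.0, 1.0]]
top [[402.23364361317346, 0.0, 324.30904703567967], [0.0, 402.23364361317346, 195.41822191056076], [0.0, 0.0, 1.0]] [[0.0289, -0.9996, -0.0016, -0.0913], [-0.9963, -0.0286, -0.0806, 0.5265], [0.0805, 0.0039, -0.9967, 1.2601], [0.0, 0.0, 0.0, 1.0]]
{'time_s': 0.1, 'joint_pos': [1.23, 0.354, 1.634, -0.0, 1.155, -0.002], 'joint_vel': [-0.001, -0.001, -0.002, -0.0, 0.001, -0.0], 'joint_efforts': [0.0, -60.636, -34.282, 0.0, 0.004, -0.0], 'position': [0.208, 0.589, 0.219], 'orientation': [0.169, 0.986, -0.001, -0.0], 'wrist_force': [-0.398, 0.135, -0.122], 'ft_torque': [-0.014, -0.013, -0.018], 'grip_force': 0.0, 'gripper_width': 0.085} 0.017
```

View pics/scene0.png

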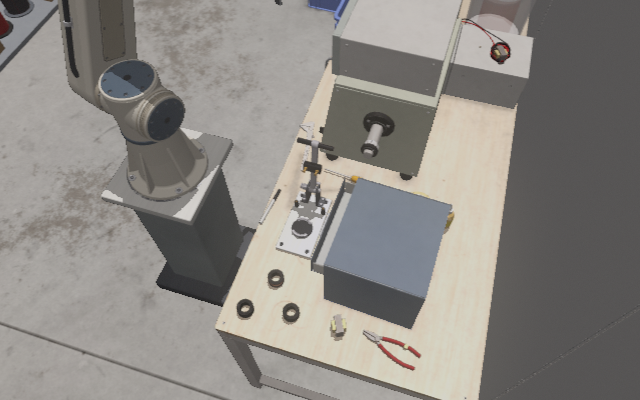

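View pics/top0.png

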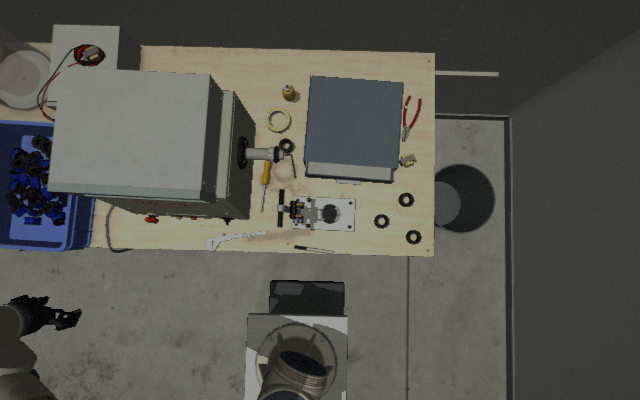

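The scene view shows the fixture with its lever open. In the top view the nest is at about (330,214) and the T-bar at about (281,208). The three bobbins are at about (406,200), (382,221) and (413,237) in the top view. Next I enlarge both views to see which one has copper on it.

```bash
cat > h.py <<'E'
from workcell import *
import cv2,numpy as np
def cam(n):
    c=vision.read_camera(n); return c["frame"],np.array(c["intrinsics"]),np.array(c["view"])
def ray(K,V,p):
    R=V[:3,:3]; d=R.T@np.linalg.solve(K,[p[0],p[1],1.]); return -R.T@V[:3,3],d/np.linalg.norm(d)
def onz(K,V,p,z):
    o,d=ray(K,V,p); return o+d*(z-o[2])/d[2]
def tri(*obs): # obs=(K,V,p): least-squares ray meeting point, residual
    A=np.zeros((3,3));b=np.zeros(3);L=[]
    for K,V,p in obs:
        o,d=ray(K,V,p);P=np.eye(3)-np.outer(d,d);A+=P;b+=P@o;L.append((o,P))
    x=np.linalg.solve(A,b); return x,max(np.linalg.norm(P@(x-o)) for o,P in L)
def proj(K,V,X):
    q=K@(V[:3,:3]@X+V[:3,3]); return q[:2]/q[2]
E
python3 - <<'E'
from h import *
t,K,V=cam("top");s,K2,V2=cam("scene")
a=cv2.resize(t[180:260,260:440],None,fx=4.4,fy=4.4,interpolation=cv2.INTER_CUBIC)[:,:790]
b=cv2.resize(s[260:330,220:320],None,fx=3.3,fy=3.3,interpolation=cv2.INTER_CUBIC)
out=np.zeros((a.shape[0]+b.shape[0],790,3),np.uint8);out[:a.shape[0],:a.shape[1]]=a;out[a.shape[0]:,:b.shape[1]]=b
b=cv2.resize(s[130:260,265:365],None,fx=1.75,fy=1.75);out[a.shape[0]:a.shape[0]+b.shape[0],400:400+b.shape[1]]=b
cv2.imwrite("pics/z1.png",out[:600,:,::-1])
for n,im,k,v,R in(("top",t,K,V,(370,430,188,250)),("scene",s,K2,V2,(232,305,264,325))):
    x0,x1,y0,y1=R;g=im[y0:y1,x0:x1].max(2)<90
    N,l,st,c=cv2.connectedComponentsWithStats(g.astype(np.uint8))
    for i in range(1,N):
        if st[i,4]>30:
            m=cv2.dilate((l==i).astype(np.uint8),np.ones((3,3)));p=c[i]+[x0,y0]
            q=cv2.convexHull(np.argwhere(l==i)[:,::-1].astype(np.int32));f=np.zeros(g.shape,np.uint8);cv2.fillConvexPoly(f,q,1)
            px=im[y0:y1,x0:x1][f>0].astype(int);print(n,p.round(1),st[i],onz(k,v,p,.012).round(3),"sat",(px[:,0]-px[:,2]).mean().round(1),px.mean(0).round())
E
```

```text
top [405.8 199.5] [ 29   5  15  14 143] [ 0.524 -0.338  0.012] sat 10.5 [58. 56. 47.]
top [381.1 220.9] [  4  26  15  14 129] [ 0.453 -0.26   0.012] sat 10.5 [66. 65. 56.]
top [413.2 236.6] [ 36  42  16  14 143] [ 0.406 -0.363  0.012] sat 11.9 [62. 59. 50.]
scene [234.5 270.3] [ 0  0  9 19 90] [ 0.338 -0.271  0.012] sat 4.2 [72. 70. 68.]
scene [275.3 277.6] [ 36   6  16  17 153] [ 0.452 -0.258  0.012] sat 14.3 [97. 91. 83.]
scene [244.7 308.2] [  5  35  17  19 192] [ 0.405 -0.362  0.012] sat 11.9 [86. 81. 74.]
scene [290.6 312.6] [ 51  40  16  18 179] [ 0.523 -0.338  0.012] sat 13.2 [96. 91. 83.]
```

View pics/z1.png

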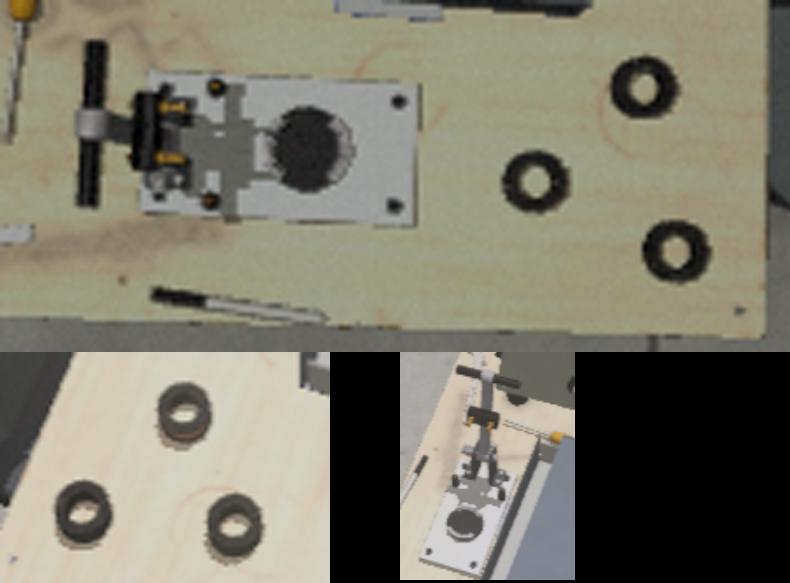

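The nest is the dark disc between the light wall arcs, and the lever leans to the left. From above the three bobbins look the same, so the copper has to be checked from a low, oblique wrist view.

```bash
cat >> h.py <<'E'
from scipy.spatial.transform import Rotation as Rn
def pose():
    o=get_obs();T=np.eye(4);T[:3,:3]=Rn.from_quat(o["orientation"]).as_matrix();T[:3,3]=o["position"];return T
def look(target,az,el,dist,TC,roll=0):
    "tool pose so wrist camera (TC = cam in tool) looks at target; az = heading of view, el = depression, deg"
    a,e=np.radians([az,el]);z=np.array([np.cos(e)*np.cos(a),np.cos(e)*np.sin(a),-np.sin(e)])
    x=np.cross(z,[0,0,1.]);x/=np.linalg.norm(x);T=np.eye(4);T[:3,:3]=np.c_[x,np.cross(z,x),z]@Rn.from_euler('z',roll,degrees=True).as_matrix();T[:3,3]=np.array(target)-dist*z
    return T@np.linalg.inv(TC)
E
python3 - <<'E'
from h import *
w,K,V=cam("wrist");TC=np.linalg.inv(pose())@np.linalg.inv(V);np.save("TC.npy",TC);print(K,TC.round(3))
ok=[]
for el in(30,35,40,45,50):
  for d in(.2,.25,.3,.35):
    for az in(-100,-80,-60,-40,-20,0):
      for r in(0,180,90,-90):
        T=look([.455,-.32,.012],az,el,d,TC,r)
        q=kinematics.solve_ik(T[:3,3],Rn.from_matrix(T[:3,:3]).as_quat())
        if q is not None: ok.append((el,d,az,r,T[:3,3].round(2).tolist(),np.round(q,2).tolist()))
print(len(ok));[print(*o) for o in ok[:25]]
E
```

```text
[[299.47325006   0.         320.05930784]
 [  0.         299.47325006 197.8823438 ]
 [  0.           0.           1.        ]] [[ 0.    -0.954 -0.3    0.077]
 [ 1.     0.001 -0.001 -0.001]
 [ 0.001 -0.3    0.954 -0.153]
 [ 0.     0.     0.     1.   ]]
348
30 0.2 -100 0 [0.46, -0.28, 0.0] [0.11, 1.05, 1.91, -1.25, 1.41, -1.75]
30 0.2 -100 180 [0.46, -0.31, 0.05] [-0.14, 0.58, 2.04, -1.06, 0.89, 0.88]
30 0.2 -100 90 [0.49, -0.3, 0.03] [-0.05, 0.89, 1.72, -0.92, 1.36, -0.65]
30 0.2 -80 90 [0.48, -0.29, 0.03] [0.03, 0.82, 1.97, -1.2, 1.17, -0.54]
30 0.2 -80 -90 [0.42, -0.3, 0.03] [-0.11, 0.85, 2.49, 4.0, 1.2, -2.8]
30 0.2 -60 0 [0.43, -0.29, 0.0] [0.05, 1.2, 2.39, 4.19, 1.57, -1.17]
30 0.2 -60 180 [0.45, -0.31, 0.05] [-0.3, 0.47, 2.38, 4.2, 0.55, 1.19]
30 0.2 -60 -90 [0.42, -0.31, 0.03] [-0.56, 0.94, 2.6, 3.27, 1.48, -2.91]
30 0.2 -40 0 [0.42, -0.29, 0.0] [-0.44, 1.39, 2.52, 3.44, 2.09, -1.36]
30 0.2 -40 180 [0.45, -0.31, 0.05] [-0.55, 0.45, 2.46, 3.35, 0.51, 1.5]
30 0.2 -40 90 [0.45, -0.28, 0.03] [-0.05, 0.83, 2.44, 4.09, 1.15, -0.05]
30 0.2 -20 0 [0.42, -0.31, 0.0] [-1.12, 1.3, 2.47, 2
[... 260 characters left out ...]
, 0.0] [-1.36, 1.11, 2.28, 1.83, 1.41, -1.82]
30 0.2 0 180 [0.44, -0.32, 0.05] [-1.01, 0.48, 2.31, 1.72, 0.62, 2.09]
30 0.2 0 90 [0.43, -0.29, 0.03] [-0.95, 0.91, 2.57, 2.61, 1.35, -0.36]
30 0.2 0 -90 [0.43, -0.35, 0.03] [-1.28, 0.8, 2.09, 1.38, 1.11, -2.69]
30 0.25 -100 0 [0.47, -0.24, 0.03] [0.19, 1.0, 1.9, -1.17, 1.44, -1.8]
30 0.25 -100 180 [0.47, -0.26, 0.08] [-0.06, 0.53, 2.03, -0.97, 0.96, 0.85]
30 0.25 -100 90 [0.49, -0.25, 0.05] [0.02, 0.85, 1.71, -0.86, 1.42, -0.66]
30 0.25 -80 90 [0.47, -0.25, 0.05] [0.11, 0.77, 1.99, -1.12, 1.21, -0.56]
30 0.25 -80 -90 [0.42, -0.26, 0.05] [0.05, 0.77, 2.53, 4.17, 1.15, -2.82]
30 0.25 -60 0 [0.41, -0.25, 0.03] [0.21, 1.16, 2.45, 4.33, 1.52, -1.13]
```

Run:
```python
from h import *
TC=np.load("TC.npy");best=[]
q0=np.array(get_obs()["joint_pos"])
for el in(40,45,50):
  for d in(.35,.4,.45,.5):
    for az in range(-120,31,10):
      for r in(0,180,90,-90,45,-45):
        T=look([.455,-.32,.012],az,el,d,TC,r);p=T[:3,3]
        if p[2]<.15 or p[0]>.45: continue
        q=kinematics.solve_ik(p,Rn.from_matrix(T[:3,:3]).as_quat())
        if q is not None and abs(q[3])<1.2: best.append((np.abs(np.array(q)-q0)[1:].max()+el/40,el,d,az,r,p.round(3).tolist(),np.round(q,2).tolist()))
best.sort(key=lambda b:b[0]);[print(*b) for b in best[:8]]
```

```text
1.6336352354356585 40 0.5 -80 180 [0.415, -0.087, 0.246] [0.25, 0.02, 2.13, -0.63, 1.13, 0.39]
1.6628159176368786 45 0.5 -80 180 [0.419, -0.108, 0.265] [0.13, -0.03, 2.09, -0.54, 1.12, 0.2]
1.6644249124977493 40 0.5 -70 180 [0.375, -0.098, 0.246] [0.25, -0.12, 2.25, -0.66, 1.05, 0.26]
1.681262803875348 50 0.5 -80 180 [0.423, -0.131, 0.283] [0.0, -0.05, 2.04, -0.43, 1.13, 0.01]
1.6837949628573332 40 0.45 -80 180 [0.422, -0.125, 0.214] [0.16, 0.07, 2.16, -0.68, 1.02, 0.38]
1.684648089563856 45 0.5 -70 180 [0.382, -0.118, 0.265] [0.11, -0.15, 2.19, -0.55, 1.04, 0.02]
1.697875465012566 45 0.45 -80 180 [0.425, -0.143, 0.23] [0.04, 0.02, 2.12, -0.57, 1.01, 0.18]
1.7031021935473565 50 0.45 -80 180 [0.428, -0.162, 0.245] [-0.07, 0.0, 2.07, -0.45, 1.01, -0.02]
```

Run:
```python
from h import *
TC=np.load("TC.npy");o=get_obs();Q=o["orientation"]
bot.servo_line([.15,.42,.42],velocity=.3)
T=look([.455,-.32,.012],-70,45,.45,TC,180)
qm=np.array(get_obs()["joint_pos"]);q=np.array(kinematics.solve_ik(T[:3,3],Rn.from_matrix(T[:3,:3]).as_quat()))
qm[0]=q[0];bot.goto_joints(qm);bot.goto_joints(q)
w,K,V=cam("wrist")
cv2.imwrite("pics/w1.png",w[:,:,::-1]);print(get_obs()["time_s"])
for P in([.524,-.338],[.453,-.26],[.406,-.363]): print(P,proj(K,V,np.array(P+[.012])).round())
```

```text
4.1667
[0.524, -0.338] [355. 215.]
[0.453, -0.26] [332. 167.]
[0.406, -0.363] [279. 208.]
```

View pics/w1.png

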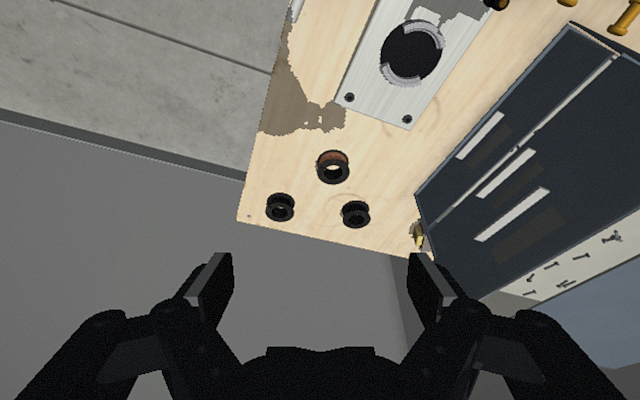

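The copper shows on the bobbin at (332,167), which is the one at world (0.453,-0.26). The nest is at (411,52). Next I take two wrist views from above to measure the fixture and the coil.

```bash
cat >> h.py <<'E'
def down(yaw): # tool x heading in world (rad), tool z down
    x=np.array([np.cos(yaw),np.sin(yaw),0]);z=np.array([0,0,-1.]);return Rn.from_matrix(np.c_[x,np.cross(z,x),z]).as_quat()
E
python3 - <<'E'
from h import *
for i,p in enumerate([[.45,-.24,.34],[.40,-.17,.40]]):
    bot.reach(p,down(-np.pi/2)); bot.dwell(.2)
    w,K,V=cam("wrist");np.savez(f"v{i}.npz",w=w,K=K,V=V);cv2.imwrite(f"pics/v{i}.png",w[:,:,::-1])
    print(np.round(get_obs()["joint_pos"],2),[proj(K,V,np.array(P)).round() for P in([.453,-.26,.024],[.46,-.1,.016])])
print(get_obs()["time_s"])
cv2.imwrite("pics/v01.png",np.vstack([cv2.imread("pics/v0.png")[:300],cv2.imread("pics/v1.png")[:300]]))
E
```

```text
[-0.49  0.07  1.72 -0.    1.35  2.65] [array([318., 142.]), array([314., 235.])]
[-0.41 -0.09  1.76 -0.    1.47  2.74] [array([288.,  96.]), array([287., 187.])]
7.425
```

View pics/v01.png

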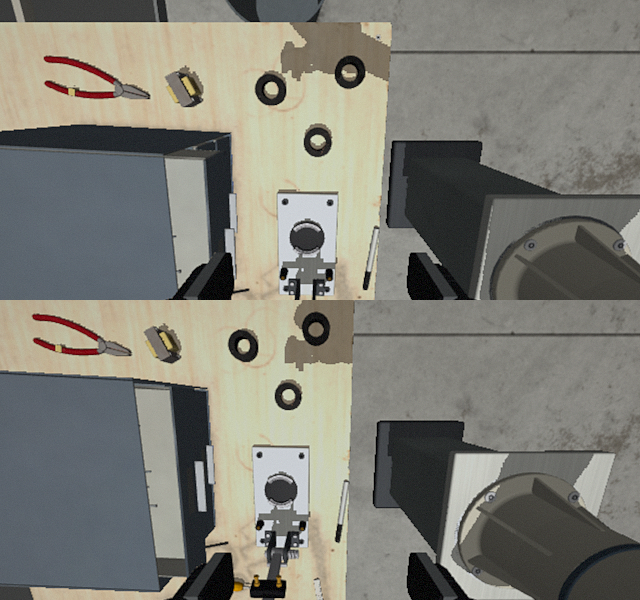

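Combined view: the nest is at about (307,237) in v0 and (281,190) in v1, and the copper coil is at (317,141) and (288,95). The plate screws are also visible. The scale is about 1.5 mm/px, so I take closer pairs of views.

Run:
```python
from h import *
d=[np.load(f"v{i}.npz") for i in(0,1)]
n=tri((d[0]["K"],d[0]["V"],(307,237)),(d[1]["K"],d[1]["V"],(281,190)));c=tri((d[0]["K"],d[0]["V"],(317.5,141)),(d[1]["K"],d[1]["V"],(288,95)))
print(n,c)
nz=onz(d[1]["K"],d[1]["V"],(281,190),.016);cz=onz(d[1]["K"],d[1]["V"],(288,95),.02);print(nz,cz)
Q=down(-np.pi/2)
ims=[]
for nm,t,offs in(("n",nz,[(-.045,-.03,.12),(-.005,-.01,.12)]),("c",cz,[(-.03,0,.12),(-.0,.02,.12)])):
    for i,of in enumerate(offs):
        p=np.array([t[0],t[1],0])+of
        bot.reach(p,Q) if i==0 else bot.servo_line(p)
        bot.dwell(.2)
        w,K,V=cam("wrist");np.savez(f"{nm}{i}.npz",w=w,K=K,V=V);ims.append(w)
    bot.servo_line(p+[0,0,.08],velocity=.3) if nm=="n" else 0
print(get_obs()["time_s"])
cr=[im[60:360,120:520] for im in ims]
cv2.imwrite("pics/close.png",np.vstack([np.hstack(cr[:2]),np.hstack(cr[2:])])[:,:,::-1])
```

```text
(array([ 0.47239137, -0.09241436,  0.00864033]), np.float64(7.989239891837877e-05)) (array([ 0.45319681, -0.26158027,  0.0167448 ]), np.float64(0.0002612201510811349))
[ 0.47149111 -0.09449334  0.016     ] [ 0.45265725 -0.26164127  0.02      ]
11.5417
```

View pics/close.png

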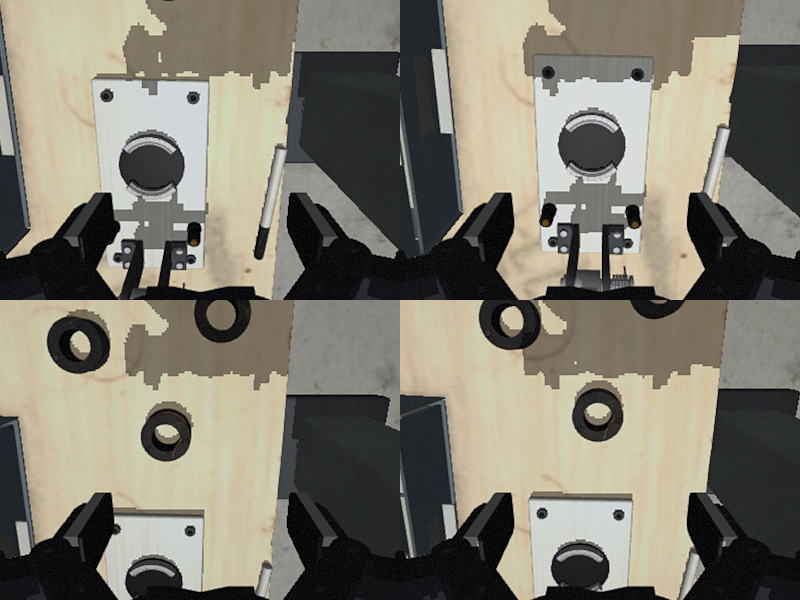

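Close pairs of views: the nest's dark disc is centred at about (271,225) and (311,204) in full-frame pixels. The coil is at (286,195) and (317,175). Next I fit these.

```bash
cat > fit.py <<'E'
from h import *
def blob(w,near,th=70):
    m=(w.max(2)<th).astype(np.uint8)
    m=cv2.morphologyEx(m,cv2.MORPH_OPEN,np.ones((3,3)))
    N,l,st,c=cv2.connectedComponentsWithStats(m)
    i=min((i for i in range(1,N) if st[i,4]>300 and st[i,2]<90),key=lambda i:np.linalg.norm(st[i,:2]+st[i,2:4]/2-near));return st[i],c[i]
def cyl(w,K,V,near,zlo,zhi,zside,th=70):
    (x,y,ww,hh,a),c=blob(w,near,th);xm=x+ww/2-.5;ym=y+hh/2-.5
    L=onz(K,V,(x-.5,ym),zside);R=onz(K,V,(x+ww-.5,ym),zside)
    lo=onz(K,V,(xm,y-.5),zlo);hi=onz(K,V,(xm,y+hh-.5),zhi)
    return (L[0]+R[0])/2,(lo[1]+hi[1])/2,L[0]-R[0],hi[1]-lo[1],(xm,ym),(x,y,ww,hh,a)
E
python3 - <<'E'
from fit import *
for nm,near,z,th in(("n",[(271,225),(311,204)],(.013,.0235,.016),(60,75,90)),("c",[(286,195),(317,175)],(0.002,.024,.022),(55,70,85))):
    D=[np.load(f"{nm}{i}.npz") for i in(0,1)]
    for t in th:
        r=[cyl(d["w"],d["K"],d["V"],near[i],*z,t) for i,d in enumerate(D)]
        print(nm,t,[np.round(q[:4],4).tolist()+[q[4],list(map(int,q[5]))] for q in r]); print("  tri",tri(*[(d["K"],d["V"],q[4]) for d,q in zip(D,r)]))
# screws at T-bar end
D=[np.load(f"n{i}.npz") for i in(0,1)]
S=[[(226,156),(313,158)],[(268,132),(358,134)]];P=[]
for k in(0,1):
    ob=[]
    for i,d in enumerate(D):
        x,y=S[i][k];g=d["w"][y-8:y+9,x-8:x+9].max(2);m=(g<110);yy,xx=np.nonzero(m);ob.append((d["K"],d["V"],(x-8+xx.mean(),y-8+yy.mean())))
    P.append(tri(*ob));print(P[-1],[o[2] for o in ob],[onz(*o,.013).round(4) for o in ob])
E
```

```text
n 60 [[0.4738, -0.0932, 0.0597, 0.0406, (np.float64(270.5), np.float64(228.0)), [239, 206, 64, 45, 1889]], [0.4526, 0.0219, 0.0226, 0.0657, (np.float64(332.5), np.float64(314.0)), [322, 284, 22, 61, 540]]]
  tri (array([ 0.44922403, -0.17931755,  0.24876896]), np.float64(0.020096500771593268))
n 75 [[0.4733, -0.0937, 0.0606, 0.0415, (np.float64(271.0), np.float64(227.5)), [239, 205, 65, 46, 2316]], [0.4731, -0.0933, 0.06, 0.0421, (np.float64(311.5), np.float64(207.5)), [279, 184, 66, 48, 2478]]]
  tri (array([ 0.47319698, -0.09281543,  0.01623981]), np.float64(0.00010565129128205265))
n 90 [[0.4733, -0.0937, 0.0606, 0.0415, (np.float64(271.0), np.float64(227.5)), [239, 205, 65, 46, 2347]], [0.4736, -0.0933, 0.0609, 0.0421, (np.float64(311.0), np.float64(207.5)), [278, 184, 67, 48, 2517]]]
  tri (array([ 0.47368304, -0.09183279,  0.01371514]), np.float64(6.525678596186853e-06))
c 55 [[0.4539, -0.2603, 0.0439, 0.0427, (np.float64(285.5), np.float64(194.5)), [261, 169, 50, 52, 1453]], [0.4541, -0.2601, 0.0429, 0.0422, (np.float64(317.5), np.float64(174.5)), [293, 149, 50, 52, 1464]]]
  
[... 558 characters left out ...]
4.0)), [293, 148, 50, 53, 1639]]]
  tri (array([ 0.4541892 , -0.2616049 ,  0.01894274]), np.float64(9.633282734195396e-05))
(array([ 0.51063327, -0.15920205,  0.00884395]), np.float64(4.92931419376872e-05)) [(np.float64(226.53174603174602), np.float64(155.26190476190476)), (np.float64(267.7012987012987), np.float64(132.12987012987014))] [array([ 0.5094, -0.1599,  0.013 ]), array([ 0.5099, -0.1595,  0.013 ])]
(array([ 0.43383869, -0.15822757,  0.01414156]), np.float64(0.00013043052221598019)) [(np.float64(312.7542372881356), np.float64(157.29661016949152)), (np.float64(357.2785714285714), np.float64(133.94285714285715))] [array([ 0.4339, -0.1581,  0.013 ]), array([ 0.4336, -0.158 ,  0.013 ])]
```

Run:
```python
from fit import *
for i,(cx,r0,r1) in enumerate([(271,132,262),(311,108,245)]):
    d=np.load(f"n{i}.npz");w=d["w"].mean(2)[:,cx-2:cx+3].mean(1)
    print(i);
    for r in range(r0,r1): 
        if abs(w[r+1]-w[r-1])>25: print(r,int(w[r]),int(w[r+1]-w[r-1]),*[round(onz(d["K"],d["V"],(cx,r),z)[1],4) for z in(.012,.016,.0235)])
```

```text
0
138 97 -34 -0.1747 -0.1752 -0.176
140 99 27 -0.173 -0.1735 -0.1743
154 103 77 -0.1609 -0.1615 -0.1627
155 191 117 -0.16 -0.1607 -0.1619
188 223 -52 -0.1299 -0.1311 -0.1331
189 162 -118 -0.129 -0.1301 -0.1322
190 105 -48 -0.128 -0.1292 -0.1313
193 103 -71 -0.1252 -0.1264 -0.1286
194 49 -63 -0.1242 -0.1254 -0.1277
196 47 92 -0.1223 -0.1236 -0.1259
197 133 146 -0.1214 -0.1226 -0.125
198 193 70 -0.1204 -0.1217 -0.124
200 205 -37 -0.1185 -0.1198 -0.1222
201 166 -72 -0.1175 -0.1188 -0.1213
204 136 -94 -0.1146 -0.1159 -0.1185
205 68 -87 -0.1136 -0.115 -0.1176
247 32 -46 -0.0707 -0.0727 -0.0765
249 48 47 -0.0685 -0.0706 -0.0744
250 52 64 -0.0675 -0.0695 -0.0734
251 113 84 -0.0664 -0.0685 -0.0724
253 114 -39 -0.0642 -0.0663 -0.0703
255 116 82 -0.062 -0.0642 -0.0682
256 180 80 -0.061 -0.0631 -0.0672
259 180 31 -0.0577 -0.0599 -0.0641
261 162 -109 -0.0555 -0.0577 -0.0619
1
138 125 68 -0.1545 -0.1549 -0.1557
139 199 99 -0.1536 -0.1541 -0.1549
166 229 -53 -0.1301 -0.1309 -0.1324
167 167 -117 -0.1292 -0.13 -0.1316
168 112 -47 -0.1283 -0.1291 -0.1307
171 131 -40 -0.1256 -0.1265 -0.1281
172 84 -85 -0.1247 -0.1256 -0.1272
173 45 -44 -0.1238 -0.1247 -0.1264
174 39 137 -0.1228 -0.1238 -0.1255
175 182 173 -0.1219 -0.1229 -0.1246
176 213 26 -0.121 -0.122 -0.1238
178 221 -38 -0.1192 -0.1202 -0.122
179 171 -90 -0.1183 -0.1193 -0.1211
181 154 28 -0.1164 -0.1174 -0.1194
182 158 -52 -0.1155 -0.1165 -0.1185
183 102 -107 -0.1146 -0.1156 -0.1176
184 51 -42 -0.1136 -0.1147 -0.1167
228 40 -58 -0.0707 -0.0725 -0.0757
230 50 45 -0.0687 -0.0704 -0.0737
231 49 118 -0.0677 -0.0694 -0.0727
232 169 101 -0.0666 -0.0684 -0.0718
233 150 -65 -0.0656 -0.0674 -0.0708
234 103 -48 -0.0646 -0.0664 -0.0698
236 119 92 -0.0625 -0.0643 -0.0678
237 194 94 -0.0614 -0.0633 -0.0668
241 215 36 -0.0573 -0.0592 -0.0628
242 230 -51 -0.0562 -0.0581 -0.0618
243 163 -120 -0.0551 -0.0571 -0.0608
244 109 -47 -0.0541 -0.0561 -0.0598
```

Fused estimate: nest (0.4732,-0.0938), fixture x heading 88.8°, coil (0.454,-0.2604). The coil's measured size is 43–44 mm, which agrees with the text. Next I pick it up, look at it in the hand, and hover above the nest.

Run:
```python
from fit import *
Q=down(np.radians(-91.2))
bot.reach([.454,-.2604,.10],Q)
bot.servo_line([.454,-.2604,.023],velocity=.1)
print(get_obs()["wrist_force"])
hand.move_gripper(.036,40)
o=get_obs();print(o["gripper_width"],o["grip_force"],o["position"])
bot.servo_line([.454,-.2604,.12],velocity=.2)
bot.servo_line([.4732,-.0938,.10],velocity=.2);bot.dwell(.2)
o=get_obs();print(o["gripper_width"],o["grip_force"],o["wrist_force"],o["position"],o["time_s"])
w,K,V=cam("wrist");np.savez("g.npz",w=w,K=K,V=V);cv2.imwrite("pics/g.png",cv2.resize(w[100:400,170:470],None,fx=2,fy=2,interpolation=cv2.INTER_CUBIC)[:,:,::-1])
```

```text
[ 0.10463545 -0.2269688   0.24523   ]
0.03611426490187763 0.0 [ 0.45401545 -0.26042695  0.02307133]
0.03586862084568754 0.0 [-0.24976814  0.44139742  0.08764698] [ 0.47315888 -0.09461339  0.10003836] 15.0667
```

View pics/g.png

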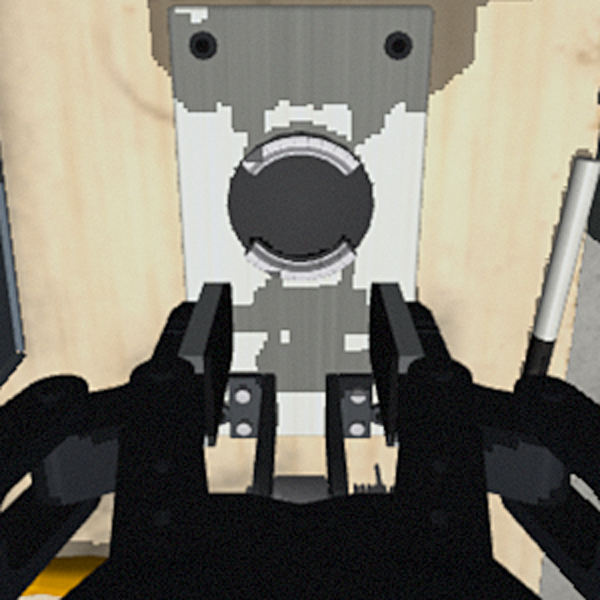

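The coil is not in the hand: the pads closed to 36 mm with nothing between them, and the nest is clearly visible at zoomed (300,205). I'll check where the coil is now.

Run:
```python
from fit import *
d=np.load("g.npz");T=np.array([.47316,-.09461,.10]);print("TCP px",proj(d["K"],d["V"],T),proj(d["K"],d["V"],T-[0,0,.017]))
for n,R in(("top",(370,430,188,250)),("scene",(238,305,264,325))):
    im,k,v=cam(n);x0,x1,y0,y1=R;g=(im[y0:y1,x0:x1].max(2)<90).astype(np.uint8)
    N,l,st,c=cv2.connectedComponentsWithStats(g)
    for i in range(1,N):
        if st[i,4]>60: p=c[i]+[x0,y0];print(n,p.round(1),onz(k,v,p,.012).round(4),st[i])
bot.servo_line([.44,-.22,.14],velocity=.3);hand.move_gripper(.085);bot.servo_line([.44,-.24,.12]);bot.dwell(.2)
w,K,V=cam("wrist");np.savez("c2.npz",w=w,K=K,V=V)
cv2.imwrite("pics/c2.png",w[:,:,::-1]);o=get_obs();print(o["position"],o["time_s"])
```

```text
TCP px [320.26408275 248.30829359] [320.19895072 235.64955763]
top [405.8 199.5] [ 0.5241 -0.3377  0.012 ] [ 29   5  15  14 143]
top [381.1 220.9] [ 0.4533 -0.2597  0.012 ] [  4  26  16  15 153]
top [413.2 236.6] [ 0.4064 -0.3627  0.012 ] [ 36  42  16  14 142]
scene [275.3 277.5] [ 0.4518 -0.2576  0.012 ] [ 30   5  16  18 174]
scene [245.  308.3] [ 0.4056 -0.3619  0.012 ] [  0  35  16  19 182]
scene [290.6 312.5] [ 0.5233 -0.3375  0.012 ] [ 45  40  16  18 172]
[ 0.44021838 -0.23983777  0.1204459 ] 16.9583
```

View pics/c2.png

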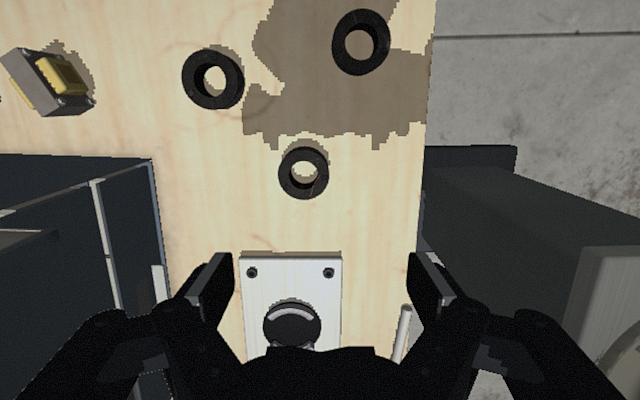

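The coil has not moved: it is still at (303,172), which is world (0.4535,-0.260). In the hand picture the tips project to row 242 and are 69 px apart at 36 mm opening. That puts them about 28 mm short of where tcp_to_tips says, so the fingers closed above the coil. I'll probe downwards in small steps while watching the force, and close lower.

Run:
```python
from fit import *
d=np.load("c2.npz");r=cyl(d["w"],d["K"],d["V"],(303,172),.002,.024,.022);print(np.round(r[:4],4))
Q=down(np.radians(-91.2));x,y=.454,-.2603
bot.reach([x,y,.06],Q);bot.servo_line([x,y,.014],velocity=.1)
f0=get_obs()["wrist_force"][2]
for z in np.arange(.012,-.0045,-.002):
    bot.servo_line([x,y,z],velocity=.04);o=get_obs();f=o["wrist_force"][2]-f0
    if abs(f)>3: print("contact",z,f);break
print(o["position"],o["wrist_force"])
hand.move_gripper(.036,40);o=get_obs();print(o["gripper_width"],o["grip_force"],o["wrist_force"],o["position"],o["time_s"])
```

```text
[ 0.4543 -0.2601  0.0437  0.0422]
[ 0.4539071  -0.26023436 -0.00413009] [-0.78571201  0.73100451 -0.10962901]
0.04266257408019557 40.03756821155548 [-1.61648351  0.82377953  4.9825851 ] [ 0.45403868 -0.26036221 -0.0036348 ] 20.6667
```

The coil is held, at 42.7 mm opening and 40 N. Next I carry it to the nest and lower it with force checks.

Run:
```python
from fit import *
g=np.array([.4732,-.0938])
bot.servo_line([.454,-.2604,.09],velocity=.2)
bot.servo_line([*g,.06],velocity=.2);bot.dwell(.3)
o=get_obs();print(o["gripper_width"],o["grip_force"],o["position"],o["wrist_force"]);f0=np.array(o["wrist_force"])
w,K,V=cam("wrist");np.savez("g2.npz",w=w,K=K,V=V);cv2.imwrite("pics/g2.png",cv2.resize(w[100:400,170:470],None,fx=2,fy=2)[:,:,::-1])
bot.servo_line([*g,.024],velocity=.1)
for z in np.arange(.0225,.0115,-.0015):
    bot.servo_line([*g,z],velocity=.04);o=get_obs();f=np.array(o["wrist_force"])-f0
    print(round(z,4),f.round(1),np.round(o["position"],4))
    if f[2]>10: break
print(o["time_s"])
```

```text
0.04335784609565042 40.632718205451965 [ 0.47323121 -0.09441226  0.06011925] [-0.50860721  0.16415856 -0.35821693]
0.0225 [ 1.5 -0.8 -0.9] [ 0.4735 -0.0939  0.0229]
0.021 [1.3 0.2 0.3] [ 0.4732 -0.0938  0.0211]
0.0195 [ 0.9 -0.7  0.6] [ 0.4731 -0.0938  0.0194]
0.018 [ 0.2 -0.3  0.3] [ 0.4731 -0.0938  0.0179]
0.0165 [-0.9 -0.  -1.3] [ 0.4731 -0.0938  0.0164]
0.015 [ 1.3 -0.6  0.2] [ 0.4731 -0.0938  0.0149]
0.0135 [0.3 0.5 1.5] [ 0.4731 -0.0938  0.0134]
0.012 [-0.  -0.   6.8] [ 0.4734 -0.0938  0.0123]
25.1417
```

The coil went into the nest without resistance and reached the floor at the expected height, with 6.8 N at TCP z 0.012. Next I release it, check the seating, and measure the T-bar.

Run:
```python
from fit import *
hand.move_gripper(.07,40);g=np.array([.4732,-.0938])
bot.servo_line([*g,.10],velocity=.15)
w,K,V=cam("wrist");np.savez("s.npz",w=w,K=K,V=V);a=w[120:320,220:420]
bot.servo_line([g[0]-.03,g[1]-.03,.34],velocity=.35)
hand.move_gripper(.085)
Q=down(np.radians(178.8));B=[]
for i,p in enumerate([[.43,0,.36],[.44,.036,.34]]):
    bot.reach(p,Q) if i==0 else bot.servo_line(p)
    bot.dwell(.2);w,K,V=cam("wrist");np.savez(f"t{i}.npz",w=w,K=K,V=V);B.append(w[:300,120:520])
o=get_obs();print(o["position"],o["joint_pos"],o["time_s"])
out=np.zeros((600,800,3),np.uint8);out[:300]=np.hstack(B);out[300:,:300]=cv2.resize(a,(300,300))
cv2.imwrite("pics/t.png",out[:,:,::-1])
for i in(0,1):
    d=np.load(f"t{i}.npz");print(i,[proj(d["K"],d["V"],np.array(X)).round(1) for X in([.4259,.0367,.242],[.4759,.0357,.242],[.5259,.0347,.242])])
```

```text
[0.44008373 0.03550495 0.34045256] [ 7.72313995e-02 -4.86304872e-02  1.84393405e+00 -1.60557900e-04
  1.34556581e+00 -1.47200117e+00] 32.075
0 [array([360.5, 184.4]), array([358.5, 233.5]), array([356.7, 277.8])]
1 [array([322.5, 179.6]), array([322.4, 232.8]), array([322.4, 280.5])]
```

View pics/t.png

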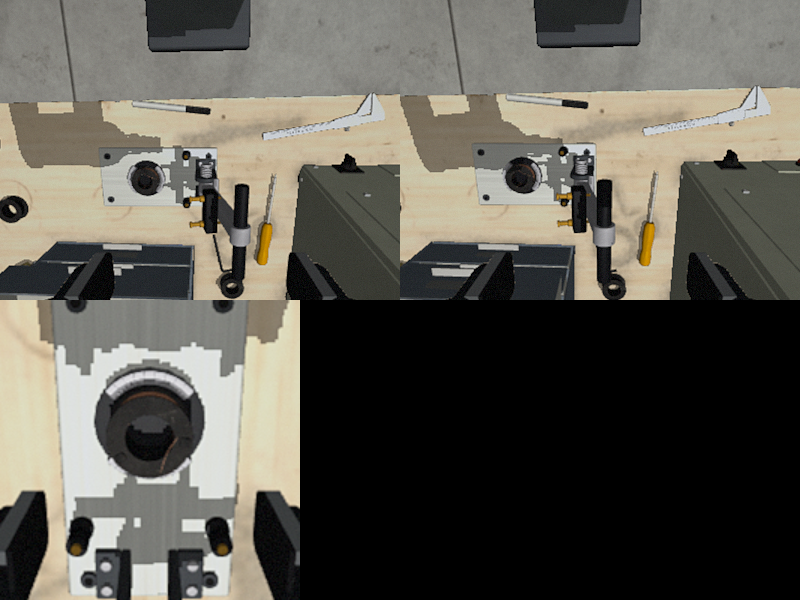

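Bottom left: the coil is seated concentrically in the nest. Upper views: the T-bar's near end is at (361,184) and (324,180), and its hub at (360,236) and (324,235), all within about 1.5 px of prediction. Next I confirm this numerically and grip the bar.

Run:
```python
from fit import *
ob=[];mids=[]
for i,(cx,r0) in enumerate([(361,184),(324,180)]):
    d=np.load(f"t{i}.npz");w=d["w"].max(2);m=(w[r0-8:r0+40,cx-14:cx+15]<75).astype(np.uint8)
    N,l,st,c=cv2.connectedComponentsWithStats(m);j=1+np.argmax(st[1:,4]);x,y,ww,hh,a=st[j]
    sub=np.nonzero(l[y+8:y+28]==j)[1];cc=cx-14+sub.mean();print(st[j],cc)
    ob.append((d["K"],d["V"],(cc,r0-8+y-.5)));mids.append((d["K"],d["V"],(cc,r0-8+y+18)))
E_=tri(*ob);print("bar near end",E_,[onz(*o,.242)[1] for o in mids])
ys=np.mean([onz(*o,.242)[1] for o in mids])
assert abs(E_[0][2]-.245)<.012 and abs(ys-.0365)<.004
x=.4459;z=.217
bot.servo_line([x,ys,.30],velocity=.25);bot.servo_line([x,ys,z],velocity=.12)
o=get_obs();print(o["wrist_force"],o["position"]);np.save("f0.npy",o["wrist_force"])
hand.move_gripper(.008,60);o=get_obs();print(o["gripper_width"],o["grip_force"],o["wrist_force"],o["position"],o["time_s"])
w,K,V=cam("wrist");cv2.imwrite("pics/b.png",w[100:400,120:520,::-1]);np.save("ys.npy",ys)
```

```text
[  0   8  22  40 653] 359.7081967213115
[  0   7  22  41 771] 321.28680203045684
bar near end (array([0.42439474, 0.03565402, 0.24426732]), np.float64(5.334749084222477e-05)) [np.float64(0.0362892249498923), np.float64(0.035326488384412096)]
[0.14911833 0.81828756 0.18580318] [0.44654922 0.03585836 0.21787602]
0.0119851248969988 58.464778661727905 [-1.23038517  2.88443421  4.63067379] [0.44596978 0.03604989 0.21729066] 33.8917
```

View pics/b.png

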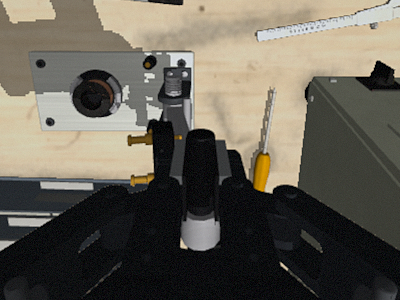

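The T-bar is gripped: width 12 mm, 58 N, with the bar between the pads. The measured bar height of 0.244 m fits the text's 0.242 m. Next I swing the lever over along its arc and log the force near pin contact.

```bash
cat > arc.py <<'E'
from fit import *
h=np.radians(88.8);P0=np.array([.446,.0360,.2173])
def tcp(q):
    bx=lambda q:.09-.17*np.cos(1.75-q);bz=lambda q:.075+.17*np.sin(1.75-q)
    dx=bx(q)-bx(0);return P0+[dx*np.cos(h),dx*np.sin(h),bz(q)-bz(0)]
def rep(q):
    F=[];
    for _ in range(3): bot.dwell(.03);F.append(get_obs()["wrist_force"])
    o=get_obs();print(round(q,3),np.mean(F,0).round(1),(np.array(o["position"])-tcp(q)).round(4)*1000,round(o["gripper_width"],4),round(o["grip_force"]),round(o["time_s"],1));return np.mean(F,0)
E
python3 - <<'E'
from arc import *
for i,q in enumerate(np.linspace(0,1.6,15)[1:]):
    bot.servo_line(tcp(q),velocity=.15)
    if i%4==0:
        if np.linalg.norm(rep(q)[:3])>35: raise SystemExit("force")
for q in(1.64,1.67,1.685,1.70,1.71,1.72): bot.servo_line(tcp(q),velocity=.05);rep(q)
E
```

```text
0.114 [-2.   2.9  5.4] [-0.   0.5  0.1] 0.0117 60 34.3
0.571 [ 1.7  4.5 -1.9] [0.1 1.  0.1] 0.0118 60 35.5
1.029 [-1.  -1.4  4.7] [0.1 0.3 0.6] 0.0118 59 36.8
1.486 [2.1 7.3 0.5] [-0.1  1.2  0.4] 0.0116 59 38.0
1.64 [ 1.7 12.1  3.6] [-0.2  1.9  0.5] 0.0115 59 38.7
1.67 [ 3.4 14.4  4.9] [0.3 2.  0.7] 0.0114 59 39.0
1.685 [ 3.4 15.   6.2] [0.3 2.1 0.8] 0.0112 59 39.4
1.7 [ 3.  16.   7.9] [0.3 2.2 0.9] 0.0114 59 39.7
1.71 [ 2.4 16.5  9.5] [0.3 2.2 1. ] 0.0114 59 40.1
1.72 [ 1.9 16.1  8. ] [-0.1  2.2  0.9] 0.0114 59 40.4
```

The sideways pull (Fy 16 N with 2.2 mm lag) means the arc centre is about 2 mm off along the lever. I shift the path to relieve it, back off, and log the contact kink cleanly.

```bash
sed -i 's/P0=np.array(.*/P0=np.array([.446,.0383,.2173])/' arc.py
python3 - <<'E'
from arc import *
for q in(1.72,1.64,1.655,1.67,1.68,1.69,1.70,1.71,1.72,1.73): bot.servo_line(tcp(q),velocity=.05);rep(q)
E
```

```text
1.72 [-2.3  0.3  8.2] [-0.1  0.1  1.1] 0.0115 59 40.8
1.64 [-1.2 -5.5  0.6] [-0.1 -0.5  0.6] 0.0112 59 41.3
1.655 [-1.2 -5.   0.3] [-0.1 -0.3  0.2] 0.0115 59 41.7
1.67 [-1.8 -4.5  3.3] [-0.1 -0.2  0.2] 0.0115 59 42.0
1.68 [-2.5 -4.1  4.4] [-0.  -0.1  0.2] 0.0115 59 42.4
1.69 [-2.4 -3.6  5.3] [-0.  -0.   0.3] 0.0114 59 42.7
1.7 [-3.1 -3.3  6.7] [-0.   0.   0.3] 0.0117 59 43.1
1.71 [-3.6 -2.6  8.2] [-0.   0.1  0.3] 0.0117 59 43.4
1.72 [-3.1 -2.1  8.6] [-0.1  0.2  0.4] 0.0116 59 43.8
1.73 [-2.2 -1.9  9.9] [-0.   0.2  0.5] 0.0116 60 44.1
```

Run:
```python
from arc import *
b=cv2.imread("pics/b.png")[:,:,::-1];w,K,V=cam("wrist");cv2.imwrite("pics/now.png",w[100:400,120:520,::-1]);n=w[100:400,120:520]
for nm,im in(("b",b),("n",n)):
    p=im[:,196:206].astype(float).mean((1,2));print(nm,[(r,int(p[r])) for r in range(112,150,2)],"hub",[(r,int(p[r])) for r in range(208,260,3)])
o=get_obs();print(o["position"])
np.set_printoptions(linewidth=200);print(b[150,160:245].mean(1).astype(int));print(n[150,160:245].mean(1).astype(int))
TC=np.load("TC.npy")
for c in(0,.003,.006):
    X=lambda x,z:(K@(np.linalg.inv(TC)@[x,0,z,1])[:3])
    f=lambda x,z:round((X(x,z)/X(x,z)[2])[1]-100,1);print(c,"end",f(.0215,-.025+c-.007),f(.0215,-.025+c),"hub",f(-.0195,-.025+c-.0105),f(-.0205,-.025+c-.0105))
```

```text
b [(112, 185), (114, 186), (116, 193), (118, 193), (120, 193), (122, 193), (124, 192), (126, 187), (128, 138), (130, 1), (132, 7), (134, 6), (136, 8), (138, 8), (140, 32), (142, 13), (144, 12), (146, 13), (148, 15)] hub [(208, 26), (211, 26), (214, 26), (217, 64), (220, 106), (223, 164), (226, 166), (229, 161), (232, 162), (235, 161), (238, 160), (241, 161), (244, 163), (247, 164), (250, 109), (253, 15), (256, 11), (259, 12)]
n [(112, 61), (114, 72), (116, 94), (118, 104), (120, 102), (122, 70), (124, 2), (126, 7), (128, 6), (130, 7), (132, 15), (134, 19), (136, 12), (138, 9), (140, 7), (142, 13), (144, 10), (146, 9), (148, 12)] hub [(208, 52), (211, 148), (214, 146), (217, 146), (220, 147), (223, 149), (226, 149), (229, 150), (232, 148), (235, 148), (238, 133), (241, 17), (244, 18), (247, 21), (250, 19), (253, 9), (256, 8), (259, 7)]
[ 0.4417897  -0.16167585  0.05389546]
[ 32  36  35  21   8   8  15  22  12  11   7  15  12  26  53  57  58  59  57  59  61  56  59  61  48  12  15   7   5  18  17  11  14   9   3  17  11  16  13  13  18  20  15  13  17   7   1  11  11
  17   8   4   9  12  13   0  41  62  61  57  57  55  54  63  54  61  41  11   0   0   1   0   0   0   0  52 116 172 192 188 186 185 182 175 172]
[109 111 110 112 102  58  11   0   3   0   0   5   6   0  29  48  51  56  53  45  51  49  52  51  44  24  15   0  11   9   6  21   3  13  10  12   3  14   6  18   9   9   4  10  18   7  13   6  14
  10  10   5  12  19   5  17  45  55  54  47  53  52  47  48  48  52  35   2   1   3   0   5   8   0   3  49  89 107 100 101  98  97 102 100 102]
0 end 134.7 128.3 hub 217.7 219.5
0.003 end 131.9 125.8 hub 213.5 215.2
0.006 end 129.2 123.4 hub 209.4 211.1
```

The camera comparison shows rows shifting by −6 to −11 px, and the force slope of about 0.67 N/mm starts near nominal height 89–90 mm. Both say the bar crept about 6 mm towards the fingertips. I lift above contact once and log the kink finely to fix the true zero.

```bash
sed -i 's/P0=np.array(.*/P0=np.array([.446,.0377,.2173])/' arc.py
cat >> arc.py <<'E'
def qz(zmm): return 1.75-np.arcsin((zmm-75)/170)
E
python3 - <<'E'
from arc import *
bot.servo_line(tcp(qz(102)),velocity=.1);rep(qz(102))
for z in [99,97,95,94,93,92,91,90,89,88,87,86,85,84,82.5]:
    bot.servo_line(tcp(qz(z)),velocity=.06);F=[]
    for _ in range(2): bot.dwell(.04);F.append(get_obs()["wrist_force"])
    o=get_obs();print(z,round(78.4+(o["position"][2]-tcp(qz(78.4))[2])*1000,2),np.mean(F,0).round(2))
print(o["time_s"])
w,K,V=cam("wrist");p=w[100:400,316:326].astype(float).mean((1,2));print([(r,int(p[r])) for r in [*range(118,130),*range(204,214),*range(234,244)]])
E
```

```text
1.591 [-3.  -5.8  2.1] [-0.5 -0.2  0.1] 0.0112 59 44.6
99 98.91 [-2.39 -4.12  2.51]
97 96.9 [-3.1  -4.75  2.82]
95 94.91 [-4.18 -3.21  2.85]
94 93.92 [-4.16 -2.93  2.74]
93 92.91 [-4.39 -1.52  3.06]
92 91.92 [-5.48 -0.87  3.99]
91 91.02 [-5.5  -0.17  5.2 ]
90 90.04 [-5.35 -0.69  5.86]
89 89.07 [-5.77  0.66  6.3 ]
88 88.1 [-6.04  0.81  6.99]
87 87.13 [-5.01  1.49  7.75]
86 86.16 [-5.7   1.45  8.75]
85 85.2 [-5.62  1.95  9.14]
84 84.19 [-4.07  1.87  5.86]
82.5 82.7 [-3.93  2.23  6.66]
49.6417
[(118, 101), (119, 100), (120, 104), (121, 107), (122, 63), (123, 0), (124, 3), (125, 6), (126, 4), (127, 10), (128, 5), (129, 6), (204, 16), (205, 35), (206, 53), (207, 56), (208, 52), (209, 68), (210, 131), (211, 147), (212, 142), (213, 141), (234, 147), (235, 149), (236, 150), (237, 156), (238, 123), (239, 51), (240, 10), (241, 18), (242, 21), (243, 20)]
```

Clear contact kink: flat at 2.8 N, a preload step of about 1.8 N, then 0.69 N/mm, which is two pins. After the stick-slip the bar sits in the fingers as it did at the end of the previous pass (same image rows). Geometry then puts level at nominal 78.5–79 and force puts it at about 10 N. I press to there and hold.

Run:
```python
from arc import *
def F():
    f=[]
    for _ in range(3): bot.dwell(.04);f.append(get_obs()["wrist_force"])
    o=get_obs();f=np.mean(f,0);print(round(78.4+(o["position"][2]-tcp(qz(78.4))[2])*1000,2),f.round(2),round(o["time_s"],2));return f[2]
F()
for z in [81.5,80.5,79.5,78.8,78.2]:
    bot.servo_line(tcp(qz(z)),velocity=.04)
    if F()>9.6: break
w,K,V=cam("wrist");p=w[100:400,316:326].astype(float).mean((1,2));print([(r,int(p[r])) for r in [*range(119,126),*range(207,213),*range(235,242)]])
```

```text
82.71 [-4.42  2.99  6.72] 49.82
81.75 [-4.24  2.44  7.22] 50.19
80.77 [-4.41  2.47  8.29] 50.57
79.81 [-4.4   3.24  8.4 ] 50.94
79.17 [-4.34  3.73  9.68] 51.32
[(119, 102), (120, 102), (121, 104), (122, 62), (123, 0), (124, 5), (125, 7), (207, 57), (208, 51), (209, 67), (210, 128), (211, 149), (212, 147), (235, 147), (236, 149), (237, 155), (238, 123), (239, 51), (240, 10), (241, 18)]
```

Run:
```python
from arc import *
for _ in range(3):
    bot.dwell(.4);o=get_obs();print(np.round(o["wrist_force"],1),np.round(o["position"],4),round(o["grip_force"]),round(o["time_s"],1))
w,K,V=cam("wrist");p=w[100:400,316:326].astype(float).mean((1,2));print([(r,int(p[r])) for r in (121,122,123,209,210,238,239)])
print(hand_in())
```

```text
[-4.4  4.1  8.9] [ 0.4419 -0.1618  0.0542] 60 51.8
[-4.1  3.6  9.4] [ 0.4419 -0.1618  0.0542] 60 52.2
[-4.2  3.5  9.9] [ 0.4419 -0.1618  0.0542] 60 52.6
[(121, 103), (122, 62), (123, 1), (209, 65), (210, 127), (238, 123), (239, 50)]
the job is handed in; nothing more can be done
None
```

The job is handed in at 52.6 s: the copper coil is seated in the nest and released, and the robot is holding the lever steadily near level at about 9.5 N; pin depth (about 4.5 to 5 mm) is inferred from force and contact point, because the T-bar crept in the fingers, and one rougher camera estimate suggested up to about 6.5 mm.

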